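# Unstack a port plate from its spacers and rack it

### The arm

A 6-joint arm with a two-finger parallel gripper is mounted at the origin on a cart in front of the work surface, level with it; the furniture and walls round the work are solid. World frame = base frame: x ahead of the robot, y to its left, z up, the work surface at z = 0. Lengths are in m, angles in rad, forces in N, time in s.
With the tool pointing down it reaches from about 0.35 to 0.775 m from the base axis. Payload 5.5 kg.
Tool frame: the origin (TCP) lies where the fingers leave the gripper's body, on its centre line; the fingertips stand env.tip_reach ahead of it and the grasp point (between the pads) lies 54 mm ahead of it (env.tip_reach is the distance from the TCP to the fingertips, in m); z points along the fingers, y is the line along which they close (so a half turn about z gives the same grasp; the last joint's range is limited). The gripper opens to 85 mm and grips with 20 to 120 N. Pads are 22 mm wide; open, the fingers measure 114 mm over their backs; the gripper's body (76 mm by 85 mm) begins 54 mm behind the grasp point. The pads swing forward as they close: fully open they stand 13 mm farther back than shut.
Start: joints at [1.026, 0.313, 0.046, 1.304, 0, 1.431], TCP at [0.226, 0.529, 0.304] pointing down, gripper open.
Joint ranges: [-2.76, 2.76], [-0.86, 1.69], [-1.03, 1.26], [-2.2, 2.34], [-1.47, 1.5], [-3.14, 3.14]. Speed limits (rad/s): [2.57, 2.57, 3.14, 3.14, 3.14, 3.14].

### API

Orientations are given as a unit quaternion [w, x, y, z].
In Python, from workcell import status, optics, hand_in, env gives the robot as it stands.
- The arm moves only by the shell command python3 -m handwheel 'ROWS' [FORCE]. ROWS is a JSON object whose one key "deltas" holds a list of rows, each a list of 5 numbers: the opening, from -1 (shut) to 1 (fully open), then the shift along the tool's x, y, z in units of 40 mm (1.0 is 40 mm), then the turn about the tool's z in units of 10 degrees (1.0 is 10 degrees). In form: {"deltas": [[jaw, x, y, z, roll], ...]}. A call has 1 to 20 rows; each row shifts and turns the commanded pose from where the row before left it, along the tool's axes as they then stand; what a row does not reach is not made up. A row lasts 1/8 s, in which the tool goes at most 62.5 mm and 10.7 degrees, less where a joint would pass 70% of its speed; a pose out of reach is approached as far as the arm can. A call is refused whole if a number of a shift passes 1 or a number of a turn 1, either way. A call with a gripper value outside its range is refused whole. The fingers move at their own pace and stop on an object; FORCE is the grip in N (left out, the last holds). Time passes only in rows, so rows that do not move let the fingers close. It gives the time, the measured TCP pose, the force, the opening and the grip force at its end, in the units of the state.
- status.get_state(): the state, without advancing time (a new reading comes with each control period).
- optics.read_camera(name): name is "side" or "top" or "wrist"; returns a dict with "frame" (400x640x3 uint8, red, green, blue), "depth" (400x640 float32, m along the optical axis (not along the pixel's ray), 0 where there is no reading), "vfov" (degrees; the focal length in pixels is half the picture's height over the tangent of half this angle, whatever the lens; pixels are square), "cx", "cy" (the principal point, pixels), "k1" (the pictures are not rectified: a ray, as slopes to the right and down, at radius r is drawn at 1 + k1 r^2 times it, then the intrinsics apply), "origin" and "attitude" of the camera in the world. Camera axes: x right, y down, z forward; pixel columns grow to the right and rows downward; lengths in m; the calibration is good to about 2 mm. A picture is of the moment at which its call begins.
- hand_in(): hands the job in; it is judged then, once.
The state is a dict: "clock": time; "joint_pos": joint angles; "qvel": joint speeds; "tau": joint torques, N m; "tcp_pos": TCP position; "orientation": TCP orientation; "wrist_force": force on the tool from outside, world axes, zero at the start; "ft_torque": the same for the moment, N m; "finger_gap": finger opening in m; "grip_force": force on a finger pad.
Only numpy, scipy, OpenCV 4.12 (cv2) and the standard library are available. Lean on these libraries where they do the work, as an engineer would, in place of code of your own. Each camera call takes 0.05 s, during which the arm holds its last target. There are 200 camera calls.

### The job

Take apart the stack on the leaning stand: lay its two small spacer plates squarely on the loose spacer already lying on the bench between the stand and the robot, so that all three make one neat pile, and slide the large port plate into the rack whose slot height matches its thickness, until it stops fully home against the end of the slot. Leave the dish and the wooden bar where they are, and do not shove the pile about.

Things in the scene. Friction and masses are not known exactly. Their poses are not given: they have to be found in the camera images.
- stand: Low grey stand, fixed, 124 x 120 mm, with an aluminium bed 120 x 120 mm leaning 30 degrees towards the robot: it rises along the stand's +x. Origin: centre of its underside, z up. Two steel stop pins (10 mm thick, 24 mm high off the bed, 26 mm apart, 10 mm up from the low edge) keep the stack from sliding. Stack from the bed up: low spacer, port plate, high spacer.
- bed_low_edge (a point): Middle of the low edge of the bed's face, 56 mm before the stand's centre and 30 mm above the bench; from here the face rises at 30 degrees to 90 mm. The stacked plates lie flat on each other, x axes up the slope, lower short edges beside the pins, only roughly centred across the slope.
- spacer_high: Ground steel spacer plate, 58 (x) x 42 (y) x 8 mm (z), about 0.06 kg; top of the stack, lying on the port plate, which is 22 mm wider than it across the slope and so gives fingertips a ledge to touch. Origin: centre of its underside.
- spacer_low: Same kind of spacer plate, 58 (x) x 42 (y) x 8 mm, bottom of the stack, lying on the bed. Origin: centre of its underside.
- pile_spacer: Third spacer of the same kind, 58 (x) x 42 (y) x 8 mm, loose, lying flat on the bench: the foot of the spacer pile. Origin: centre of its underside.
- port_plate: Large flat steel port plate with a few drilled holes, 84 (x) x 64 (y) x 10 mm (z), about 0.28 kg, in the middle of the stack. Origin: centre of its underside. Either face may be up and either end first in the slot.
- rack_low: Fixed aluminium rack, one level slot 12.5 mm high (the matching one), 67 mm wide, 84 mm deep, open to the rack's -x (towards the robot), closed by a dark end wall. Origin: on the bench under the middle of the slot's mouth; +x is the way in. Walls reach 45 mm to each side, cover's top 46.5 mm high. Home: far edge at the end wall, near edge flush with the mouth, plate's centre 42 mm in.
- rack_low_mouth (a point): Middle of the mouth at the slot's floor, 28 mm above the bench. The floor runs on in front of it as a loading ledge 70 mm long, 44 mm wide (the plate overhangs it 10 mm each side); beside the ledge only a base plate 8 mm high, 100 mm wide. Flared side lead-ins stick out 14 mm in front of the mouth; the cover begins only 4 mm behind the mouth.
- rack_high: Rack of the same make and outline but with a slot 20 mm high, too high for this plate (cover's top at 54 mm). Origin and axes as for the other rack. The two racks change places.
- dish: Small round metal parts dish, 68 mm across, 22 mm high, on the bench. Leave it. Origin: centre of its underside.
- wood_bar: Plain wooden bar lying on the bench, 30 x 135 x 22 mm. Leave it. Origin: centre of its underside.
There are look-alikes about, which are no part of the job. What is shaped like the pile_spacer but blue is not meant.

How it is judged:
At the end, for the whole second after the job is handed in: Both spacers lie flat on the pile spacer in one pile of three (centres within 10 mm, long sides within 10 degrees, either order), the pile's foot has moved less than 30 mm, the port plate lies in the 12.5 mm slot, pushed in to within 4 mm of home, and everything is at rest (horizontal distance between each of spacer_high, spacer_low and pile_spacer below 0.01 m and angle between the x axis of each of spacer_high, spacer_low and the x axis of pile_spacer, either way round below 0.17 rad and angle between each of spacer_high, spacer_low's own z axis and vertical below 0.06 rad and height (world z) of spacer_high between 0.005 and 0.0195 m and linear speed of each of spacer_high, spacer_low, port_plate below 0.01 m/s and height (world z) of spacer_low between 0.005 and 0.0195 m and x of port_plate in the frame of rack_low between 0.038 and 0.046 m and y of port_plate in the frame of rack_low between -0.005 and 0.005 m and z of port_plate in the frame of rack_low between 0.025 and 0.033 m and angle between the x axis of port_plate and the x axis of rack_low, either way round below 0.08 rad and angle between port_plate's own z axis and vertical below 0.1 rad and distance of pile_spacer from where it was at the start of the episode below 0.03 m); the robot touches nothing.
It fails at once if the dish is moved more than 30 mm (distance of dish from where it was at the start of the episode above 0.03 m).
It fails at once if the wooden bar is moved more than 30 mm (distance of wood_bar from where it was at the start of the episode above 0.03 m).
It also fails if it takes over 72 s, if anything falls off the work surface, if the arm or the gripper's body presses on something with over 40 N, if the wrist force passes 120 N, or if a joint passes its speed limit or range.

## Working session

There is one attempt and no reset: what is moved stays moved. The work goes in short steps, Python scripts to look and compute and a shell command to move; the robot and the scene stay as the last step left them, time stands still between calls to the robot, and variables do not carry over. Pictures are saved under pics/ and viewed, at most 10 in all, crops included, and the job is handed in when it is done.

```bash
ls; mkdir -p pics; cat > h.py <<'E'
import numpy as np, cv2
from workcell import status, optics, hand_in, env
from scipy.spatial.transform import Rotation as R
def q2R(q): return R.from_quat([q[1],q[2],q[3],q[0]]).as_matrix()
def grab(name,save=None):
    c=optics.read_camera(name)
    if save:
        cv2.imwrite('pics/%s.png'%save,c['frame'][:,:,::-1])
        np.savez('pics/%s.npz'%save,**{k:np.asarray(v) for k,v in c.items()})
    return c
def load(n): 
    d=np.load('pics/%s.npz'%n); return {k:d[k] for k in d.files}
def rays(c,u,v):
    f=200/np.tan(np.radians(float(c['vfov']))/2)
    x=(np.asarray(u,float)-c['cx'])/f; y=(np.asarray(v,float)-c['cy'])/f
    a,b=x.copy(),y.copy()
    for _ in range(20):
        s=1+float(c['k1'])*(a*a+b*b); a,b=x/s,y/s
    return np.stack([a,b,np.ones_like(a)],-1)
def att(c):
    A=np.asarray(c['attitude']); return A if A.shape==(3,3) else q2R(A)
def onz(c,u,v,z):
    d=rays(c,u,v)@att(c).T; o=np.asarray(c['origin']); return o+d*((z-o[2])/d[...,2])[...,None]
def cloud(c):
    u,v=np.meshgrid(np.arange(640),np.arange(400))
    return np.asarray(c['origin'])+(rays(c,u,v)*c['depth'][...,None])@att(c).T
E
python3 - <<'E'
from h import *
for n in ['side','top']:
    c=grab(n,n+'0'); print(n,c['origin'],c['attitude'],c['vfov'],c['cx'],c['cy'],c['k1'])
print(status.get_state(),env.tip_reach)
E
```

```text
pics
side [0.593661   1.22876864 0.53343414] [ 5.23022063e-03 -3.70907023e-06  8.27651652e-01 -5.61217772e-01] 49.10428199547978 321.0105647067694 192.17450163480348 0.005789156927104029
top [0.436661   0.13616386 1.17505834] [-0.05035247  0.71025154 -0.69957494  0.06001893] 48.780936086068884 318.5913814549057 203.38190457656302 -0.11220802400940753
{'clock': 0.1, 'joint_pos': array([ 1.02636691e+00,  3.13900595e-01,  4.50993608e-02,  1.30358371e+00,
       -2.12447920e-05,  1.43119557e+00]), 'qvel': array([ 0.00056415, -0.00300494,  0.00209376,  0.00037836, -0.00026601,
        0.00063817]), 'tau': array([ 3.54152173e-03, -4.81723809e+01,  2.99245691e+01,  1.27298950e-02,
       -1.40160332e-04,  1.13239270e-05]), 'tcp_pos': array([0.22631084, 0.52823086, 0.30311476]), 'orientation': array([-2.56392910e-04,  2.01034880e-01,  9.79583762e-01, -7.51865334e-04]), 'wrist_force': array([ 0.06065642, -0.77140723, -0.16573925]), 'ft_torque': array([ 0.02655929, -0.02629899, -0.02548699]), 'grip_force': 0.0, 'finger_gap': 0.08513337002501578} 0.0726
```

View pics/top0.png

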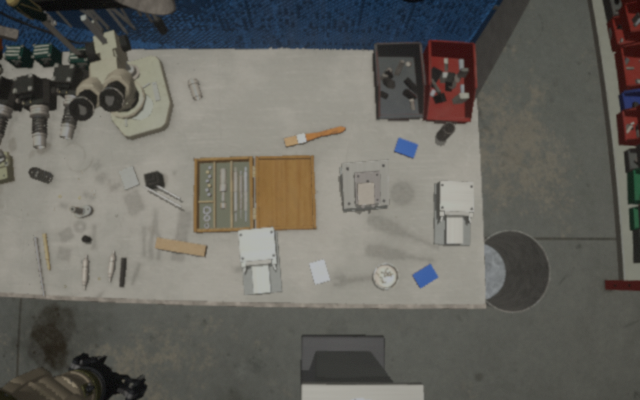

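View pics/side0.png

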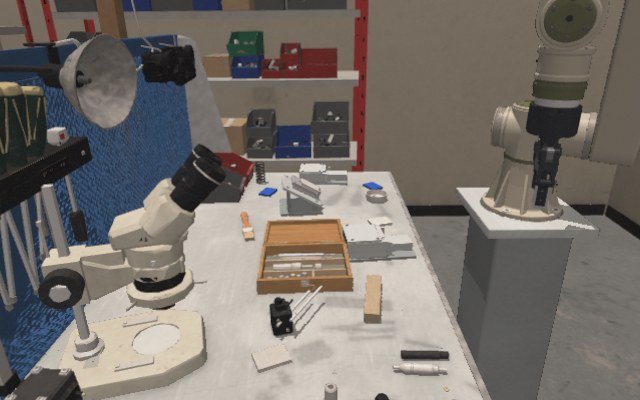

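Candidates for the pile spacer: light plate (319,271), light plate (129,178), blue ones (406,148) and (425,275). (319,271) is the unpainted one lying between stand and robot, so it fits. Racks are at (258,255) and (454,210). I'll check both with depth and a crop.

```bash
python3 - <<'E'
from h import *
c=load('top0'); im=c['frame'][135:300,230:480,::-1]
cv2.imwrite('pics/crop1.png',cv2.resize(im,None,fx=3.2,fy=3.2,interpolation=cv2.INTER_CUBIC))
P=cloud(c)
for n,(u,v) in dict(L_cover=(257,243),R_cover=(456,195),Lledge=(261,280),Rledge=(454,230),sp=(319,271),far=(129,178),hs=(366,192),bench=(340,240),dish=(385,277),bar=(181,247)).items():
    print(n,np.round(np.nanmedian(P[v-2:v+3,u-2:u+3].reshape(-1,3),0),4))
E
```

```text
L_cover [0.5089 0.277  0.0544]
R_cover [ 0.6426 -0.24    0.0465]
Lledge [0.4156 0.267  0.0285]
Rledge [ 0.552  -0.2388  0.0276]
sp [0.4412 0.1178 0.0083]
far [0.6826 0.6435 0.0073]
hs [0.6409 0.0024 0.0768]
bench [ 0.524   0.0629 -0.001 ]
dish [ 0.4274 -0.0566  0.0035]
bar [0.4967 0.4815 0.0226]
```

View pics/crop1.png

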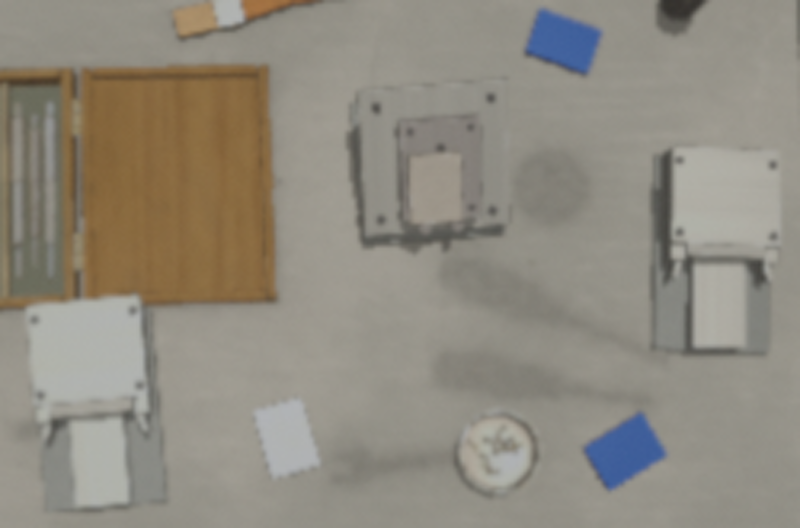

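Right rack (454,210) has its cover at 46.5 mm, so it is rack_low. The left rack's cover is at 54 mm. The plate at (319,271), with its top at 8 mm, is the pile spacer. Next I'll fit poses from the depth.

```bash
cat >> h.py <<'E'
def rect(pts):
    (x,y),(w,h),a=cv2.minAreaRect(pts[:,:2].astype(np.float32)*1000)
    return np.round([x,y,w,h,a],1)
def plan(x,y,z,yaw_deg):
    """rows from present pose: first roll, then shift along tool axes (units 40mm,10deg). yaw = direction of tool x in world"""
    s=status.get_state(); M=q2R(s['orientation']); t=np.degrees(np.arctan2(M[1,0],M[0,0]))
    roll=-((yaw_deg-t+180)%360-180)
    a=np.radians(yaw_deg); X=np.array([np.cos(a),np.sin(a),0]); Z=np.array([0,0,-1.]); Y=np.cross(Z,X)
    d=np.array([x,y,z])-s['tcp_pos']
    print('clock',round(s['clock'],2),'tcp',np.round(s['tcp_pos'],4),'yaw',round(t,2),'roll units',round(roll/10,3),'shift units',np.round([d@X/.04,d@Y/.04,d@Z/.04],3),'gap',round(s['finger_gap'],4))
E
python3 - <<'E'
from h import *
c=load('top0'); P=cloud(c); x,y,z=P[...,0],P[...,1],P[...,2]
def m(n,cond):
    k=cond.astype(np.uint8); nn,lab,st,_=cv2.connectedComponentsWithStats(k,connectivity=4); i=1+np.argmax(st[1:,4])
    p=P[lab==i]; print(n,len(p),'mean',np.round(p.mean(0),4),'rect',rect(p))
m('Rcover',(z>.040)&(z<.053)&(abs(y+.24)<.08)&(abs(x-.64)<.1))
m('Rledge',(z>.02)&(z<.035)&(abs(y+.24)<.08)&(x<.59)&(x>.48))
m('Rbase',(z>.004)&(abs(y+.24)<.08)&(abs(x-.6)<.13))
m('pile',(z>.004)&(abs(x-.441)<.06)&(abs(y-.118)<.06))
m('stand',(z>.02)&(abs(x-.65)<.11)&(abs(y-.0)<.1))
p=P[(z>.02)&(abs(x-.65)<.11)&(abs(y)<.1)]
fr=c['frame'].astype(int)
for u,v in [(366,192),(366,150+20),(350,190),(319,271)]: print(fr[v,u],np.round(P[v,u],4))
m('hs',(fr[...,0]-fr[...,2]>14)&(abs(x-.64)<.06)&(abs(y)<.06))
plan(.60,.0,.26,180)
E
```

```text
Rcover 1147 mean [ 0.6358 -0.2413  0.0463] rect [ 635.5 -241.3   92.7   92.2   87.4]
Rledge 460 mean [ 0.5541 -0.2387  0.0274] rect [ 554.2 -239.8   44.9   72.6   88. ]
Rbase 2396 mean [ 0.6002 -0.2356  0.032 ] rect [ 6.042e+02 -2.475e+02  1.769e+02  1.180e+02  2.000e-01]
pile 354 mean [0.4394 0.1177 0.0111] rect [439.6 117.   58.3  43.2  17. ]
stand 2130 mean [0.6642 0.0032 0.0697] rect [664.    1.7 115.  120.7   6.1]
[156 149 137] [0.6407 0.0026 0.0786]
[143 141 133] [0.6978 0.0024 0.079 ]
[146 144 135] [0.6507 0.0408 0.0495]
[176 179 178] [0.4412 0.1178 0.0055]
hs 343 mean [0.6382 0.003  0.0748] rect [638.2   2.7  52.3  41.7   6.5]
clock 0.1 tcp [0.2263 0.5282 0.3031] yaw 156.81 roll units -2.319 shift units [ -9.342 -13.206   1.078] gap 0.0851
```

```bash
python3 -c "
from h import *
plan(.60,.0,.28,186.3)"
```

```text
clock 0.1 tcp [0.2263 0.5282 0.3031] yaw 156.81 roll units -2.949 shift units [ -7.837 -14.151   0.578] gap 0.0851
```

```bash
python3 -m handwheel '{"deltas": [[1,0,0,0,-0.98],[1,0,0,0,-0.98],[1,0,0,0,-0.99],[1,-0.52,-0.94,0.04,0],[1,-0.52,-0.94,0.04,0],[1,-0.52,-0.94,0.04,0],[1,-0.52,-0.94,0.04,0],[1,-0.52,-0.94,0.04,0],[1,-0.52,-0.94,0.04,0],[1,-0.52,-0.94,0.04,0],[1,-0.52,-0.94,0.04,0],[1,-0.52,-0.94,0.04,0],[1,-0.52,-0.94,0.04,0],[1,-0.52,-0.94,0.04,0],[1,-0.52,-0.94,0.04,0],[1,-0.52,-0.94,0.04,0],[1,-0.52,-0.94,0.04,0],[1,-0.52,-0.94,0.04,0]]}' 40
python3 - <<'E'
from h import *
c=grab('wrist','w1'); s=status.get_state(); print(c['origin']-s['tcp_pos'],c['vfov'],c['k1']); plan(.6,0,.28,186.3)
R_=att(c); print(np.round(R_,3))
E
```

```text
clock: 2.35
tcp_pos: [0.599, 0.001, 0.2793]
orientation: [-0.0, -0.055, 0.998, 0.0]
wrist_force: [1.2, 0.0, -0.5]
finger_gap: 0.0855
grip_force: 0.0
[-0.08268178 -0.00444176  0.07032325] 58.67756821598323 -0.006315455129815754
clock 2.4 tcp [ 0.6019 -0.0032  0.2786] yaw -173.91 roll units -0.021 shift units [ 0.038  0.085 -0.035] gap 0.0853
[[-0.109  0.946  0.306]
 [ 0.994  0.104  0.035]
 [ 0.001  0.308 -0.951]]
```

View pics/w1.png

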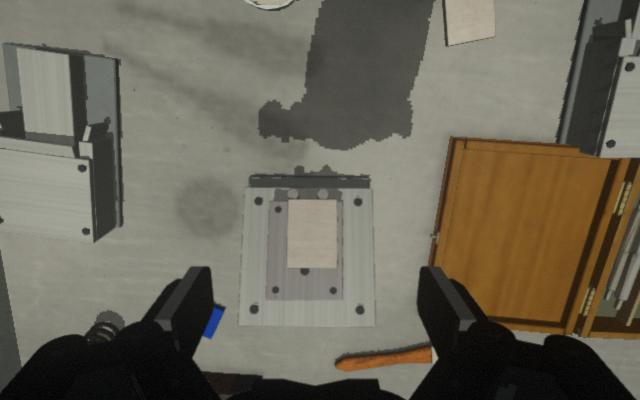

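The wrist view shows the stand: high spacer corners at about (288,199), (336,199), (337,268), (286,268), and port plate from (267,199) to (342,299).

```bash
cat >> h.py <<'E'
def tiltrect(p,yaw):
    """points on the 30deg face -> fit plane, rect in in-plane coordinates"""
    c=p.mean(0); n=np.linalg.svd(p-c,full_matrices=False)[2][2]; n*=np.sign(n[2])
    k=abs((p-c)@n)<.003; p=p[k]; a=np.radians(yaw)
    ex=np.array([np.cos(a),np.sin(a),0]); ex-=ex@n*n; ex/=np.linalg.norm(ex); ey=np.cross(n,ex)
    q=np.stack([(p-c)@ex,(p-c)@ey],-1); r=rect(q); cc=c+r[0]/1000*ex+r[1]/1000*ey
    return np.round(cc,4),r,np.round(np.degrees(np.arccos(n[2])),1),np.round(np.degrees(np.arctan2(-n[1],-n[0])),1)
E
python3 - <<'E'
from h import *
c=load('w1'); P=cloud(c); fr=c['frame'].astype(int)
poly=lambda pts: cv2.fillPoly(np.zeros((400,640),np.uint8),[np.array(pts,np.int32)],1)>0
warm=(fr[...,0]-fr[...,2])
print(fr[230,310],fr[230,275],fr[290,350],fr[310,260])
hs=poly([(280,192),(342,192),(342,275),(280,275)])&(warm>12)
k=cv2.morphologyEx(hs.astype(np.uint8),cv2.MORPH_OPEN,np.ones((3,3)))>0
print('hs',k.sum(),tiltrect(P[k],6.3))
k=poly([(268,202),(284,202),(284,290),(335,296),(270,296)])
print('pp',tiltrect(P[k],6.3))
k=poly([(244,190),(264,190),(264,302),(346,302),(346,190),(372,190),(374,325),(241,325)])
print('bed',tiltrect(P[k],6.3))
s=0
for _ in range(4): grab('wrist'); print(np.round(status.get_state()['tcp_pos'],4))
E
```

```text
[159 152 136] [121 118 111] [156 155 147] [155 155 144]
hs 3528 (array([0.6319, 0.0028, 0.0675]), array([-4.6,  7.3, 23.4, 69.5, 37.8]), np.float64(88.4), np.float64(-83.9))
pp (array([ 0.6508, -0.0248,  0.0703]), array([-5.9, -6.6, 88.5, 19.6, 43.1]), np.float64(79.8), np.float64(103.0))
bed (array([0.6635, 0.002 , 0.061 ]), array([-13.3,  -2.6, 119.4, 120.5,  89.7]), np.float64(31.0), np.float64(5.3))
[ 0.6004 -0.0012  0.2785]
[5.991e-01 5.000e-04 2.787e-01]
[0.5984 0.0016 0.279 ]
[0.598  0.0024 0.2793]
```

```bash
cat >> h.py <<'E'
def poly(pts): return cv2.fillPoly(np.zeros((400,640),np.uint8),[np.array(pts,np.int32)],1)>0
def planefit(p,yaw):
    for _ in range(6):
        c=p.mean(0); n=np.linalg.svd(p-c,full_matrices=False)[2][2]; n*=np.sign(n[2]); d=abs((p-c)@n); p=p[d<max(.0015,1.5*np.median(d))]
    a=np.radians(yaw); ex=np.array([np.cos(a),np.sin(a),0]); ex-=ex@n*n; ex/=np.linalg.norm(ex); return c,n,ex,np.cross(n,ex)
def hit(c,u,v,p0,n):
    d=rays(c,u,v)@att(c).T; o=np.asarray(c['origin']); return o+d*(((p0-o)@n)/(d@n))[...,None]
E
python3 - <<'E'
from h import *
c=grab('wrist','w2'); P=cloud(c); fr=c['frame'].astype(int); s=status.get_state(); print(s['tcp_pos'],c['origin']-s['tcp_pos'])
warm=fr[...,0]-fr[...,2]
big=poly([(200,150),(410,150),(410,340),(200,340)])
b=poly([(246,240),(262,240),(262,302),(346,302),(346,240),(368,240),(370,318),(246,318)])
p0,n,ex,ey=planefit(P[b],6); print('tilt',np.degrees(np.arccos(n[2])),'yaw',np.degrees(np.arctan2(-n[1],-n[0])))
hs=poly([(278,190),(346,190),(346,278),(278,278)])&(warm>15)
hs=cv2.morphologyEx(hs.astype(np.uint8),cv2.MORPH_OPEN,np.ones((5,5)))
v,u=np.nonzero(hs); q=hit(c,u,v,p0+.026*n,n); d=q-p0; r=rect(np.stack([d@ex,d@ey],-1)); print(r, 'centre top hs',p0+.026*n+r[0]/1e3*ex+r[1]/1e3*ey)
H=(P-p0)@n
for nm,lo,hi,off in [('pp',.012,.022,.018),('bed',-.005,.005,0)]:
    k=big&(H>lo)&(H<hi); k=cv2.morphologyEx(k.astype(np.uint8),cv2.MORPH_OPEN,np.ones((3,3))); v,u=np.nonzero(k); q=hit(c,u,v,p0+off*n,n); d=q-p0; r=rect(np.stack([d@ex,d@ey],-1)); print(nm,r,p0+off*n+r[0]/1e3*ex+r[1]/1e3*ey)
cv2.imwrite('pics/crop2.png',cv2.resize(c['frame'][170:340,215:395,::-1],None,fx=3.4,fy=3.4,interpolation=cv2.INTER_CUBIC))
E
```

```text
[0.59783607 0.00288156 0.27958137] [-0.07959841 -0.0091493   0.06935545]
tilt 30.020764847262875 yaw 5.829750043794433
[-51.5  -2.1  41.   57.4  89.5] centre top hs [0.63662989 0.00256399 0.07434733]
pp [-38.7  -8.1  63.8  83.7  89.4] [ 0.65225983 -0.00182718  0.07383486]
bed [-3.570e+01 -6.100e+00  1.228e+02  1.201e+02  1.000e-01] [0.66359289 0.00135067 0.05974717]
```

View pics/crop2.png

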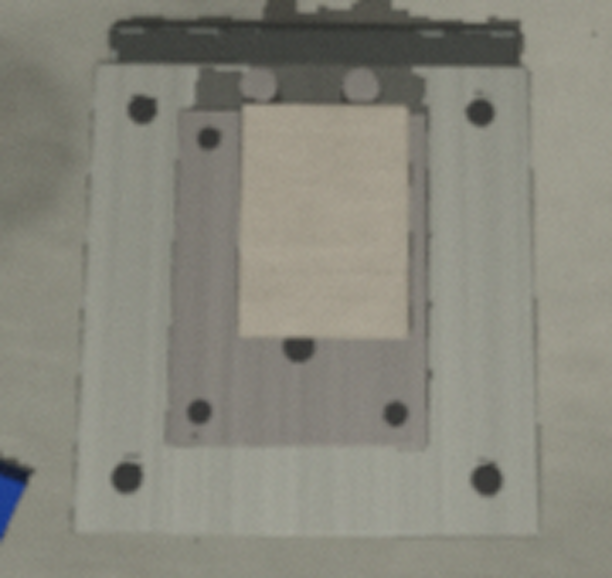

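Sizes check out: spacer 41x57 mm, plate 64x84 mm, bed centre z 60 mm, tilt 30°. The high spacer's top centre is at (0.6366, 0.0026, 0.0743). I'll hover over it and check the fingertip reach at this opening.

```bash
python3 -c "
from h import *
plan(.6326,.0022,.165,185.6)"
```

```text
clock 2.65 tcp [0.5978 0.0029 0.2796] yaw -173.67 roll units 0.073 shift units [-0.863 -0.102  2.865] gap 0.0853
```

```bash
python3 -m handwheel '{"deltas": [[0.2,-0.29,-0.03,0.7,0.07],[0.2,-0.29,-0.04,0.7,0],[0.2,-0.28,-0.03,0.75,0],[0.2,0,0,0.71,0],[0.2,0,0,0,0],[0.2,0,0,0,0]]}' 25
python3 - <<'E'
from h import *
c=grab('wrist','w3'); P=cloud(c); s=status.get_state(); plan(.6326,.0022,.165,185.5)
M=q2R(s['orientation']); L=(P-s['tcp_pos'])@M; k=(c['depth']>0)&(c['depth']<.2)&(abs(L[...,1])<.06)&(L[...,2]>.03)
for sg in (1,-1):
    q=L[k&(sg*L[...,1]>0)&(L[...,2]<.09)]; print(len(q),'tip z pct',np.percentile(q[:,2],[50,90,99,99.8]), 'inner y',np.percentile(sg*q[:,1],[1,50,99]),'x',np.percentile(q[:,0],[1,50,99]))
E
```

```text
clock: 3.4
tcp_pos: [0.6333, 0.0026, 0.1668]
orientation: [0.001, -0.049, 0.999, -0.0]
wrist_force: [0.3, -0.5, 0.7]
finger_gap: 0.0515
grip_force: 0.0
clock 3.45 tcp [0.6337 0.0023 0.1673] yaw -174.34 roll units 0.016 shift units [ 0.027 -0.     0.058] gap 0.0512
8605 tip z pct [0.07960608 0.08695768 0.08969151 0.0899263 ] inner y [6.06102864e-05 1.93904952e-02 3.87859362e-02] x [-0.07093421 -0.02365334  0.01298873]
9194 tip z pct [0.07917631 0.08637747 0.08950735 0.08992374] inner y [0.00046541 0.02189784 0.03780893] x [-0.07072759 -0.02657738  0.01299864]
```

View pics/w3.png

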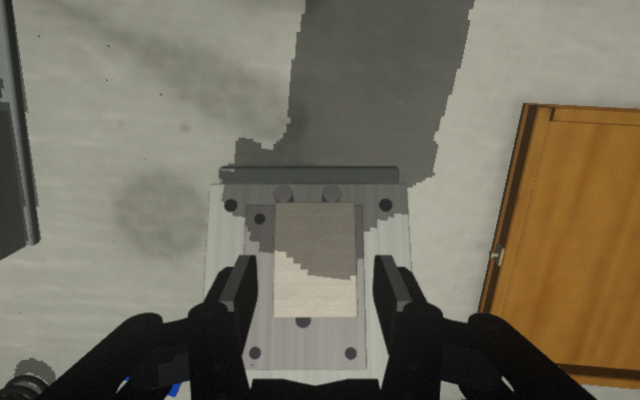

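The fingers straddle the high spacer (columns 275–355), with the fingertips at about (248,258) and (385,258). I'll read the tip depth.

```bash
python3 - <<'E'
from h import *
c=load('w3'); P=cloud(c); s=status.get_state(); M=q2R(s['orientation']); L=(P-s['tcp_pos'])@M
for u,v in [(246,258),(248,270),(236,262),(232,285),(385,258),(382,270),(396,262),(402,285)]: print(u,v,np.round(L[v,u],4))
E
```

```text
246 258 [ 0.0127 -0.028   0.0633]
248 270 [ 0.0117 -0.0258  0.0552]
236 262 [ 0.0122 -0.0316  0.0608]
232 285 [ 0.0121 -0.0294  0.0434]
385 258 [0.0127 0.0294 0.0632]
382 270 [0.0126 0.0264 0.0534]
396 262 [-0.0163  0.0473  0.1148]
402 285 [0.012  0.0319 0.0435]
```

```bash
python3 -m handwheel '{"deltas": [[0.2,0.02,0,0.4,0],[0.2,0,0,0.25,0],[0.2,0,0,0,0],[0.2,0,0,0,0]]}' 25; python3 -m handwheel '{"deltas": [[-0.2,0,0,0,0],[-0.2,0,0,0,0],[-0.2,0,0,0,0],[-0.2,0,0,0,0]]}' 25
```

```text
clock: 3.95
tcp_pos: [0.6324, 0.0016, 0.1394]
orientation: [-0.0, -0.049, 0.999, 0.0]
wrist_force: [-0.8, 0.2, 0.9]
finger_gap: 0.0512
grip_force: 0.0
clock: 4.45
tcp_pos: [0.6327, 0.0016, 0.14]
orientation: [0.0, -0.049, 0.999, -0.0]
wrist_force: [-1.3, -0.3, 4.2]
finger_gap: 0.0409
grip_force: 25.7
```

```bash
python3 -m handwheel '{"deltas": [[-0.2,0,0,-0.3,0],[-0.2,0,0,-0.5,0],[-0.2,0.5,0.1,-0.2,0],[-0.2,0.9,0.2,0,0],[-0.2,0.9,0.2,0.3,0],[-0.2,0.7,0.1,0.6,0],[-0.2,0.2,0,0.6,0],[-0.2,0,0,0.6,0],[-0.2,0,0,0,0]]}' 25
python3 - <<'E'
from h import *
c=grab('wrist','w4'); plan(.505,.015,.072,185.5)
E
```

```text
clock: 5.58
tcp_pos: [0.5013, 0.0133, 0.0945]
orientation: [-0.002, -0.049, 0.999, 0.0]
wrist_force: [-0.2, 0.6, -1.0]
finger_gap: 0.0408
grip_force: 25.5
clock 5.62 tcp [0.5023 0.0132 0.0955] yaw -174.39 roll units 0.011 shift units [-0.072  0.039  0.588] gap 0.0406
```

View pics/w4.png

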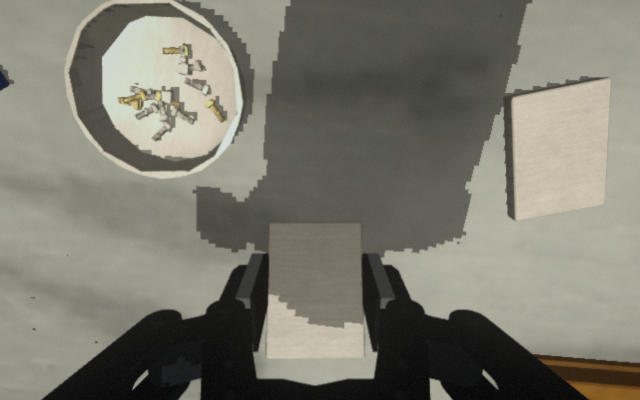

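The spacer is held at columns 268–362, with the pile spacer on the right (512–610, 78–220) and the dish at top left. I'll press it level on the bench and let go.

```bash
python3 -m handwheel '{"deltas": [[-0.2,0,0,0.2,0],[-0.2,0,0,0.13,0],[-0.2,0,0,0.13,0],[-0.2,0,0,0.12,0],[-0.2,0,0,0,0]]}' 20;  python3 -m handwheel '{"deltas": [[0.3,0,0,0,0],[0.3,0,0,0,0],[0.3,0,0,0,0],[0.3,0,0,-0.7,0],[0.3,0.2,0.4,-0.8,0],[0.3,0.2,0.4,-0.8,0],[0.3,0,0,0,0],[0.3,0,0,0,0]]}' 20
python3 - <<'E'
from h import *
c=grab('wrist','w5'); s=status.get_state(); plan(.505,.015,.2,185.5); P=cloud(c)
k=(c['depth']>0)&(P[...,2]>.004)&(P[...,2]<.014); k=cv2.morphologyEx(k.astype(np.uint8),cv2.MORPH_OPEN,np.ones((5,5)))
n,lab,st,_=cv2.connectedComponentsWithStats(k)
for i in range(1,n):
    if st[i,4]>800:
        v,u=np.nonzero(lab==i); q=onz(c,u,v,.008); print(st[i],rect(q),'zmed',np.median(P[lab==i][:,2]))
E
```

```text
clock: 6.25
tcp_pos: [0.5074, 0.0131, 0.0752]
orientation: [0.005, -0.049, 0.999, 0.0]
wrist_force: [5.2, 2.9, 9.0]
finger_gap: 0.0409
grip_force: 36.2
clock: 7.25
tcp_pos: [0.4834, 0.0433, 0.1638]
orientation: [-0.0, -0.049, 0.999, -0.0]
wrist_force: [-0.1, -0.0, 0.0]
finger_gap: 0.0555
grip_force: 0.0
clock 7.3 tcp [0.4832 0.0432 0.1633] yaw -174.41 roll units 0.009 shift units [-0.476 -0.753 -0.916] gap 0.0554
[   0   45   49   92 2610] [ 427.9 -140.4   28.9   55.8   80.4] zmed 0.0072721951899824555
[ 109   62   82  104 2085] [433.9 -68.4  63.6  42.4  18.4] zmed 0.007270343977952093
[ 556   85   84  232 6601] [465.8 238.3 164.5  36.6   6.6] zmed 0.007687016643677463
[ 398  105   73   99 5872] [439.1 116.6  58.1  42.4  16.8] zmed 0.007630016623439373
[ 236  207   63   77 4260] [512.9  13.7  57.9  41.8   5.6] zmed 0.007606246455739651
[ 236  349   80   27 1962] [611.7  25.3  25.1  61.4   5.6] zmed 0.007403894018386523
```

View pics/w5.png

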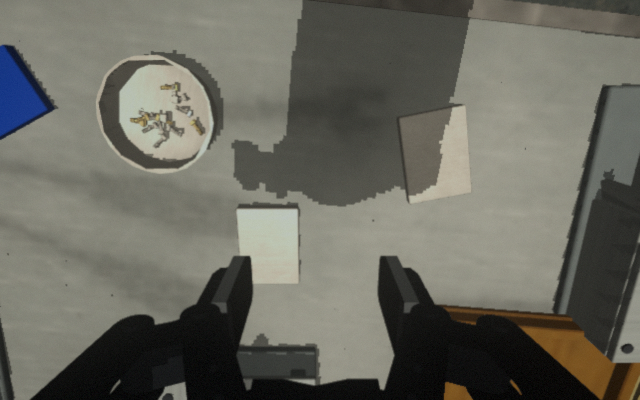

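Spacer lies flat at (0.5129, 0.0137), yaw 5.6°. The pile foot is at (0.4391, 0.1166), yaw 16.8°. I'll regrasp it at the centre.

```bash
python3 -m handwheel '{"deltas": [[0.3,-0.33,-0.4,0.2,0],[0.3,-0.34,-0.41,0.5,0],[0.3,0,0,0.6,0],[0.3,0,0,0.6,0],[0.3,0,0,0.38,0],[0.3,0,0,0,0],[0.3,0,0,0,0]]}' 25; python3 -m handwheel '{"deltas": [[-0.2,0,0,0,0],[-0.2,0,0,0,0],[-0.2,0,0,0,0],[-0.2,0,0,0,0],[-0.2,0,0,-0.4,0],[-0.2,0,0,-0.6,0],[-0.2,0,0,-0.2,0],[-0.2,0,0,0,0]]}' 30
python3 -c "
from h import *
plan(.4391,.1166,.110,196.8)"
```

```text
clock: 8.18
tcp_pos: [0.514, 0.0135, 0.0734]
orientation: [0.0, -0.049, 0.999, -0.0]
wrist_force: [1.1, 0.9, -0.3]
finger_gap: 0.0553
grip_force: 0.0
clock: 9.18
tcp_pos: [0.5137, 0.0137, 0.1214]
orientation: [0.001, -0.049, 0.999, -0.0]
wrist_force: [-0.2, -0.9, -0.1]
finger_gap: 0.041
grip_force: 30.6
clock 9.18 tcp [0.5137 0.0137 0.1214] yaw -174.39 roll units -1.119 shift units [1.042 3.001 0.284] gap 0.041
```

```bash
python3 -m handwheel '{"deltas": [[-0.2,0,0,0,-0.56],[-0.2,0,0,0,-0.56],[-0.2,0.25,0.75,0.07,0],[-0.2,0.26,0.75,0.07,0],[-0.2,0.25,0.75,0.07,0],[-0.2,0.26,0.75,0.07,0],[-0.2,0,0,0,0],[-0.2,0,0,0,0],[-0.2,0,0,0,0]]}' 30
python3 -c "
from h import *
grab('wrist','w6');grab('wrist')
plan(.4391,.1166,.0815,196.8)"
```

```text
clock: 10.3
tcp_pos: [0.4403, 0.1163, 0.1098]
orientation: [0.0, -0.146, 0.989, -0.0]
wrist_force: [0.5, 0.4, -1.7]
finger_gap: 0.0407
grip_force: 30.6
clock 10.4 tcp [0.4403 0.1162 0.1099] yaw -163.26 roll units -0.006 shift units [0.026 0.017 0.709] gap 0.0411
```

```bash
python3 -m handwheel '{"deltas": [[-0.2,0,0.01,0.3,0],[-0.2,0,0,0.25,0],[-0.2,0,0,0.14,0],[-0.2,0,0,0,0],[-0.2,0,0,0,0]]}' 25; python3 -m handwheel '{"deltas": [[0.1,0,0,0,0],[0.1,0,0,0,0],[0.1,0,0,0,0],[0.3,0,0,-0.5,0],[0.6,0,0,-0.9,0],[1,0,0,-0.9,0],[1,0,0,-0.5,0],[1,0,0,0,0]]}' 25
python3 - <<'E'
from h import *
c=grab('wrist','w7'); P=cloud(c)
k=(c['depth']>0)&(P[...,2]>.0115)&(P[...,2]<.02)&(abs(P[...,0]-.44)<.08)&(abs(P[...,1]-.117)<.07); k=cv2.morphologyEx(k.astype(np.uint8),cv2.MORPH_OPEN,np.ones((5,5)))
v,u=np.nonzero(k); print(rect(onz(c,u,v,.016)),'z',np.median(P[k>0][:,2]))
k=(c['depth']>0)&(P[...,2]>.003)&(P[...,2]<.02)&(abs(P[...,0]-.44)<.08)&(abs(P[...,1]-.117)<.07); print(rect(P[cv2.morphologyEx(k.astype(np.uint8),cv2.MORPH_OPEN,np.ones((5,5)))>0]))
plan(.646,-.002,.2,185.8)
E
```

```text
clock: 11.02
tcp_pos: [0.4394, 0.1172, 0.082]
orientation: [-0.0, -0.146, 0.989, 0.0]
wrist_force: [1.2, 0.0, -1.2]
finger_gap: 0.0408
grip_force: 31.8
clock: 12.02
tcp_pos: [0.4407, 0.1173, 0.1958]
orientation: [0.002, -0.146, 0.989, -0.0]
wrist_force: [-0.5, 0.8, -0.8]
finger_gap: 0.0854
grip_force: 0.0
[437.9 116.9  57.6  41.8  16.8] z 0.015644651795633874
[438.6 117.2  57.9  42.1  16.9]
clock 12.07 tcp [0.4399 0.1172 0.1945] yaw -163.19 roll units 1.101 shift units [-4.825 -3.486 -0.137] gap 0.0857
```

```bash
python3 -m handwheel '{"deltas": [[1,0,0,0,0.55],[1,0,0,0,0.55],[1,-0.8,-0.58,-0.05,0],[1,-0.8,-0.58,-0.05,0],[1,-0.8,-0.58,-0.05,0],[1,-0.8,-0.58,0,0],[1,-0.8,-0.58,0,0],[1,-0.8,-0.58,0,0],[1,0,0,0,0],[1,0,0,0,0],[1,0,0,0,0]]}' 60
python3 - <<'E'
from h import *
c=grab('wrist','w8'); P=cloud(c); s=status.get_state()
p0=np.array([0.66359289,0.00135067,0.05974717]); a=np.radians(5.83); ch,sh=np.cos(np.radians(30)),.5
n=np.array([-sh*np.cos(a),-sh*np.sin(a),ch]); ex=np.array([ch*np.cos(a),ch*np.sin(a),sh]); ey=np.cross(n,ex)
H=(P-p0)@n; E1=(P-p0)@ex; E2=(P-p0)@ey
k=(c['depth']>0)&(H>.0125)&(H<.023)&(abs(E1)<.07)&(abs(E2)<.06)
k=cv2.morphologyEx(k.astype(np.uint8),cv2.MORPH_OPEN,np.ones((5,5))); nn,lab,st,_=cv2.connectedComponentsWithStats(k); i=1+np.argmax(st[1:,4])
print(st[i]); v,u=np.nonzero(lab==i); print('H',np.median(H[lab==i])); q=hit(c,u,v,p0+.018*n,n)-p0; r=rect(np.stack([q@ex,q@ey],-1)); print(r,p0+.018*n+r[0]/1e3*ex+r[1]/1e3*ey)
plan(.652,-.002,.2,185.6)
cv2.imwrite('pics/w8b.png',c['frame'][:,:,::-1])
E
```

```text
clock: 13.45
tcp_pos: [0.6435, -0.0012, 0.1997]
orientation: [-0.001, -0.051, 0.999, 0.0]
wrist_force: [0.3, 0.7, 0.5]
finger_gap: 0.0855
grip_force: 0.0
[  257   171   110   143 14856]
H 0.01801375967441873
[-4.2 -1.9 63.7 85.3 89.7] [ 0.65121394 -0.00182316  0.07323563]
clock 13.5 tcp [ 0.6437 -0.0011  0.2001] yaw -174.15 roll units 0.025 shift units [-0.205 -0.042  0.001] gap 0.0855
```

View pics/w8.png

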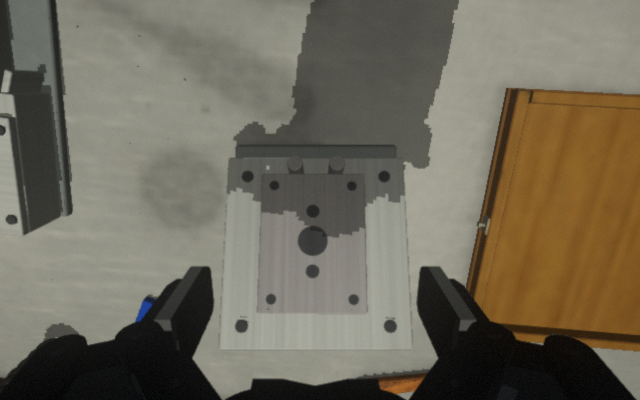

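The port plate hasn't shifted, with its centre at (313,240), top centre (0.651,-0.002). I'll grip it across its sides.

```bash
python3 -m handwheel '{"deltas": [[1,-0.19,-0.04,0.4,0.02],[1,0,0,0.6,0],[1,0,0,0.5,0],[1,0,0,0.32,0],[1,0,0,0,0],[1,0,0,0,0]]}' 45; python3 -m handwheel '{"deltas": [[0.2,0,0,0,0],[0.2,0,0,0,0],[0.2,0,0,0,0],[0.2,0,0,0,0],[0.2,0,0,0,0]]}' 45
```

```text
clock: 14.25
tcp_pos: [0.6528, -0.0027, 0.1281]
orientation: [0.001, -0.049, 0.999, -0.0]
wrist_force: [-0.3, 0.4, -0.2]
finger_gap: 0.0857
grip_force: 0.0
clock: 14.88
tcp_pos: [0.653, -0.0027, 0.1289]
orientation: [0.001, -0.049, 0.999, -0.0]
wrist_force: [-1.7, 1.4, 4.7]
finger_gap: 0.0626
grip_force: 50.3
```

```bash
python3 -m handwheel '{"deltas": [[0.2,0,0,-0.2,0],[0.2,0,0,-0.4,0],[0.2,0.1,0,-0.6,0],[0.2,0.7,0.2,0,0],[0.2,0.8,0.25,0,0],[0.2,0.8,0.25,0.2,0],[0.2,0.7,0.2,0.5,0],[0.2,0.28,0,0.6,0],[0.2,0,0,0.6,0],[0.2,0,0,0,0],[0.2,0,0,0,0]]}' 45
python3 -c "
from h import *
plan(.515,.02,.07,185.6)"
```

```text
clock: 16.25
tcp_pos: [0.5152, 0.0198, 0.1006]
orientation: [0.001, -0.049, 0.999, -0.0]
wrist_force: [-0.2, 0.2, -2.2]
finger_gap: 0.0627
grip_force: 50.6
clock 16.25 tcp [0.5152 0.0198 0.1006] yaw -174.4 roll units 0.0 shift units [0.004 0.005 0.766] gap 0.0627
```

```bash
python3 -m handwheel '{"deltas": [[0.2,0,0,0.35,0],[0.2,0,0,0.12,0],[0.2,0,0,0.12,0],[0.2,0,0,0.12,0],[0.2,0,0,0.05,0],[0.2,0,0,0,0]]}' 30;  python3 -m handwheel '{"deltas": [[1,0,0,0,0],[1,0,0,0,0],[1,0,0,0,0],[1,0,0,-0.6,0],[1,0,0,-0.9,0],[1,0,0,-0.9,0],[1,0,0,-0.6,0],[1,0,0,0,0],[1,0,0,0,0]]}' 30
python3 - <<'E'
from h import *
c=grab('wrist','w9'); P=cloud(c)
k=(c['depth']>0)&(P[...,2]>.005)&(P[...,2]<.02)&(abs(P[...,0]-.515)<.075)&(abs(P[...,1]-.02)<.055); k=cv2.morphologyEx(k.astype(np.uint8),cv2.MORPH_OPEN,np.ones((5,5)))
nn,lab,st,_=cv2.connectedComponentsWithStats(k); i=1+np.argmax(st[1:,4]);v,u=np.nonzero(lab==i); print(rect(onz(c,u,v,.010)),'z',np.percentile(P[lab==i][:,2],[5,50,95]))
k=(c['depth']>0)&(P[...,2]>.0115)&(P[...,2]<.02)&(abs(P[...,0]-.44)<.08)&(abs(P[...,1]-.117)<.06); k=cv2.morphologyEx(k.astype(np.uint8),cv2.MORPH_OPEN,np.ones((5,5)))
v,u=np.nonzero(k); print('pile',rect(onz(c,u,v,.016)))
plan(.515,.02,.2,185.6)
E
```

```text
clock: 17.0
tcp_pos: [0.5206, 0.0199, 0.0727]
orientation: [0.007, -0.049, 0.999, -0.0]
wrist_force: [6.6, 3.1, 12.0]
finger_gap: 0.0627
grip_force: 53.9
clock: 18.12
tcp_pos: [0.5137, 0.02, 0.188]
orientation: [-0.001, -0.049, 0.999, 0.0]
wrist_force: [0.4, -0.4, -0.9]
finger_gap: 0.0852
grip_force: 0.0
[522.   19.8  83.9  63.7   5.4] z [0.00850164 0.00964439 0.01072749]
pile [438.8 116.4  57.9  43.   16.8]
clock 18.18 tcp [0.5134 0.02   0.1877] yaw -174.4 roll units 0.0 shift units [-0.04  -0.004 -0.308] gap 0.0855
```

```bash
python3 -m handwheel '{"deltas": [[1,0.25,-0.02,0.3,0.02],[1,0.24,0,0.8,0],[1,0,0,0.9,0],[1,0,0,0.7,0],[1,0,0,0.32,0],[1,0,0,0,0],[1,0,0,0,0]]}' 90; python3 -m handwheel '{"deltas": [[0.2,0,0,0,0],[0.2,0,0,0,0],[0.2,0,0,0,0],[0.2,0,0,0,0],[0.2,0,0,0,0]]}' 90; python3 -m handwheel '{"deltas": [[0.2,0,0,-0.3,0],[0.2,0,0,-0.6,0],[0.2,0,0,-0.6,0],[0.2,0,0,0,0]]}' 90
python3 - <<'E'
from h import *
c=grab('wrist','w10'); s=status.get_state(); plan(.5,.0,.13,177.6); P=cloud(c); 
k=(c['depth']>0)&(abs(P[...,0]-.52)<.075)&(abs(P[...,1]-.02)<.03)&(P[...,2]>.03)&(P[...,2]<.1)&(P[...,0]>.51)
p=P[k]; print(len(p)); cc,n,_,_=planefit(p,5); print('plate top',cc,'normal tilt deg x,y',np.degrees(n[:2]))
E
```

```text
clock: 19.05
tcp_pos: [0.4955, 0.0172, 0.069]
orientation: [0.001, -0.047, 0.999, -0.0]
wrist_force: [-0.6, -1.3, 0.1]
finger_gap: 0.0853
grip_force: 0.0
clock: 19.68
tcp_pos: [0.4957, 0.0172, 0.0702]
orientation: [0.001, -0.047, 0.999, -0.0]
wrist_force: [-2.9, 0.0, 10.0]
finger_gap: 0.061
grip_force: 96.3
clock: 20.18
tcp_pos: [0.4964, 0.0171, 0.1304]
orientation: [0.002, -0.047, 0.999, -0.0]
wrist_force: [0.0, 0.6, -2.5]
finger_gap: 0.0607
grip_force: 98.3
clock 20.23 tcp [0.4955 0.0172 0.1291] yaw -174.59 roll units 0.781 shift units [-0.131 -0.424 -0.024] gap 0.0611
8847
plate top [0.5275682  0.01907445 0.06950195] normal tilt deg x,y [0.54210643 0.05634102]
```

```bash
python3 -c "
from h import *
plan(.52,-.11,.20,177.6)"; python3 -m handwheel '{"deltas": [[0.2,0,0,-0.4,0.39],[0.2,0,0,-0.4,0.39],[0.2,-0.15,-0.65,-0.25,0],[0.2,-0.15,-0.65,-0.25,0],[0.2,-0.15,-0.65,-0.25,0],[0.2,-0.15,-0.65,-0.25,0],[0.2,-0.15,-0.65,0,0],[0.2,0,0,0,0],[0.2,0,0,0,0],[0.2,0,0,0,0]]}' 90
python3 - <<'E'
from h import *
c=grab('wrist','w11'); plan(.52,-.12,.2,177.6)
for nm,c in (('w11',c),('w2',load('w2')),('top0',load('top0'))):
    P=cloud(c); x,y,z=P[...,0],P[...,1],P[...,2]; R0=(c['depth']>0)&(abs(y+.24)<.08)&(x>.48)&(x<.72)
    for n,lo,hi,zz in (('ledge',.022,.034,.028),('cover',.0435,.052,.0465)):
        k=R0&(z>lo)&(z<hi); k=cv2.morphologyEx(k.astype(np.uint8),cv2.MORPH_OPEN,np.ones((3,3))); nn,lab,st,_=cv2.connectedComponentsWithStats(k,connectivity=4); i=1+np.argmax(st[1:,4]); v,u=np.nonzero(lab==i); print(nm,n,st[i],rect(onz(c,u,v,zz)),np.median(z[lab==i]))
E
```

```text
clock 20.23 tcp [0.4955 0.0172 0.1291] yaw -174.59 roll units 0.781 shift units [-0.746 -3.151 -1.774] gap 0.0611
clock: 21.48
tcp_pos: [0.5189, -0.113, 0.1996]
orientation: [-0.001, 0.02, 1.0, 0.0]
wrist_force: [-0.3, 0.6, -2.7]
finger_gap: 0.061
grip_force: 98.3
clock 21.52 tcp [ 0.519  -0.113   0.1998] yaw 177.67 roll units 0.007 shift units [-0.032 -0.174 -0.004] gap 0.0608
w11 ledge [ 112  204   76  104 6221] [ 557.3 -237.6   46.3   85.8   88.3] 0.027466844955493536
w11 cover [  88  308   85   28 1097] [ 594.8 -254.    21.    67.4    8.6] 0.04640667120035538
w2 ledge [  15   48   62  107 4919] [ 558.1 -237.    46.7   84.9   88.5] 0.027305202607318557
w2 cover [   0  137   94  108 8446] [ 634.1 -236.2   85.1   90.9   87.3] 0.04603538623626596
top0 ledge [446 215  17  29 449] [ 554.9 -238.2   43.7   74.4   88.1] 0.027623204402742907
top0 cover [440 181  34  34 831] [ 636.  -242.    89.9   90.2   88.2] 0.04658024153808005
```

```bash
python3 - <<'E'
from h import *
for nm in ('w11','w2','top0'):
    c=load(nm); P=cloud(c); x,y,z=P[...,0],P[...,1],P[...,2]
    k=(c['depth']>0)&(abs(y+.24)<.035)&(x>.49)&(x<.64)&(z>.02)&(z<.034)
    v,u=np.nonzero(k); q=onz(c,u,v,.028); C=[]
    for a in np.arange(.522,.572,.005):
        s=q[(q[:,0]>=a)&(q[:,0]<a+.005)]; C.append([a+.0025,s[:,1].min(),s[:,1].max()])
    C=np.array(C); w=C[:,2]-C[:,1]; mid=C[:,1:].mean(1); f=np.polyfit(C[:,0]-.59,mid,1)
    print(nm,'width',np.round(w*1e3,1),'yaw',np.degrees(f[0]),'y at x=.59',f[1])
    m=abs(q[:,1]+.238)<.015; print('near edge x',np.percentile(q[m,0],[0,.5,2]),'far',np.percentile(q[m,0],[98,99.5,100]))
    k=(c['depth']>0)&(abs(y+.24)<.02)&(x>.57)&(x<.75)&(z>.0435)&(z<.05); v,u=np.nonzero(k); q=onz(c,u,v,.0465); print('cover x',np.percentile(q[:,0],[0,1,99,100]))
    k=(c['depth']>0)&(abs(y+.24)<.07)&(x>.61)&(x<.66)&(z>.0435)&(z<.05); v,u=np.nonzero(k); 
    if len(u): q=onz(c,u,v,.0465); print('cover y',np.percentile(q[:,1],[0,.5,99.5,100]), 'at x~.635')
E
```

```text
w11 width [46.9 46.5 46.7 46.8 46.6 46.9 46.7 47.2 46.9 46.6] yaw -1.6392361929554449 y at x=.59 -0.23819154856022437
near edge x [0.51352841 0.51408723 0.51531706] far [0.59854887 0.59992643 0.60058835]
cover x [0.58734258 0.58764607 0.6738048  0.67413323]
cover y [-0.28575581 -0.28573419 -0.22787855 -0.22780857] at x~.635
w2 width [47.6 49.  48.3 48.  48.  47.5 48.1 48.6 47.4 47.8] yaw -1.7552968043609602 y at x=.59 -0.23734038622269155
near edge x [0.51529889 0.51600113 0.51705814] far [0.59188984 0.59319704 0.59386477]
cover x [0.58821124 0.58956104 0.67791616 0.68019318]
cover y [-0.27778967 -0.27579706 -0.19469449 -0.19346383] at x~.635
top0 width [43.5 43.5 43.5 43.5 43.5 43.5 43.6 43.7 43.7 41. ] yaw -2.5251884486064045 y at x=.59 -0.24001012038854203
near edge x [0.51752472 0.51755993 0.52004909] far [0.58955257 0.59199526 0.59205401]
cover x [0.58958556 0.58978574 0.68052552 0.68082765]
cover y [-0.28747494 -0.2869152  -0.19660741 -0.19633551] at x~.635
```

```bash
python3 -c "
from h import *
plan(.493,-.2363,.11,178.0)"
```

```text
clock 21.52 tcp [ 0.519  -0.113   0.1998] yaw 177.67 roll units -0.033 shift units [ 0.543 -3.103  2.246] gap 0.0608
```

```bash
python3 -m handwheel '{"deltas": [[0.2,0.18,-0.75,0,-0.03],[0.2,0.18,-0.75,0,0],[0.2,0.18,-0.8,0.2,0],[0.2,0,-0.8,0.6,0],[0.2,0,0,0.7,0],[0.2,0,0,0.75,0],[0.2,0,0,0,0],[0.2,0,0,0,0],[0.2,0,0,0,0]]}' 90
python3 -c "
from h import *
grab('side','s2'); grab('side')
plan(.497,-.2364,.0995,178.0)"
```

```text
clock: 22.65
tcp_pos: [0.4942, -0.2373, 0.1119]
orientation: [0.001, 0.018, 1.0, -0.001]
wrist_force: [0.3, -0.7, -2.2]
finger_gap: 0.0609
grip_force: 98.7
clock 22.75 tcp [ 0.494  -0.2373  0.1116] yaw 177.93 roll units -0.007 shift units [-0.075  0.024  0.302] gap 0.0611
```

```bash
python3 -m handwheel '{"deltas": [[0.2,0,0.02,0.2,0],[0.2,0,0,0.09,0],[0.2,0,0,0,0],[0.2,-0.2,0,0,0],[0.2,-0.2,0,0,0],[0.2,-0.2,0,0,0]]}' 90; python3 -m handwheel '{"deltas": [[0.2,-0.15,0,0,0],[0.2,-0.15,0,0,0],[0.2,-0.1,0,0,0],[0.2,0,0,0,0]]}' 90
```

```text
clock: 23.5
tcp_pos: [0.518, -0.2372, 0.0987]
orientation: [0.0, 0.018, 1.0, -0.0]
wrist_force: [0.1, -0.2, -1.9]
finger_gap: 0.061
grip_force: 98.8
clock: 24.0
tcp_pos: [0.5336, -0.2377, 0.0987]
orientation: [0.0, 0.018, 1.0, -0.0]
wrist_force: [0.8, -0.2, -1.5]
finger_gap: 0.0611
grip_force: 98.8
```

```bash
python3 -m handwheel '{"deltas": [[0.2,-0.15,0,0,0],[0.2,-0.15,0,0,0],[0.2,-0.15,0,0,0],[0.2,-0.08,0,0,0],[0.2,0,0,0,0]]}' 90
```

```text
clock: 24.62
tcp_pos: [0.5547, -0.2384, 0.0986]
orientation: [0.0, 0.018, 1.0, 0.0]
wrist_force: [-0.0, 0.5, -2.8]
finger_gap: 0.0609
grip_force: 98.8
```

```bash
python3 -m handwheel '{"deltas": [[1,0,0,0,0],[1,0,0,0,0],[1,0,0,0,0],[1,0,0,-0.5,0],[1,0,0,-0.8,0],[-1,0.5,0,0,0],[-1,0.5,0,0,0],[-1,0.15,0,0,0],[-1,0,0,0,0],[-1,0,0,0,0],[-1,0,0,0,0]]}' 30
python3 - <<'E'
from h import *
c=grab('wrist','w12'); P=cloud(c); x,y,z=P[...,0],P[...,1],P[...,2]
k=(c['depth']>0)&(abs(y+.238)<.04)&(x>.5)&(x<.6)&(z>.034)&(z<.042); k=cv2.morphologyEx(k.astype(np.uint8),cv2.MORPH_OPEN,np.ones((3,3)));v,u=np.nonzero(k)
q=onz(c,u,v,.038); print(len(u),rect(q),np.percentile(q[:,0],[0,1])); plan(.512,-.237,.1035,178)
E
```

```text
clock: 26.0
tcp_pos: [0.5089, -0.2368, 0.1506]
orientation: [0.0, 0.018, 1.0, -0.0]
wrist_force: [-0.3, -0.0, -0.2]
finger_gap: -0.0002
grip_force: 0.0
1012 [ 565.8 -239.    63.5   57.4   87.9] [0.535986   0.53679714]
clock 26.05 tcp [ 0.5088 -0.2368  0.1505] yaw 177.92 roll units -0.008 shift units [-0.079 -0.003  1.176] gap 0.0001
```

```bash
python3 -m handwheel '{"deltas": [[-1,0,0,0.5,0],[-1,0,0,0.5,0],[-1,0,0,0.17,0],[-1,0,0,0,0]]}' 30; python3 -m handwheel '{"deltas": [[-1,-0.3,0,0,0],[-1,-0.2,0,0,0],[-1,-0.2,0,0,0],[-1,-0.2,0,0,0],[-1,-0.2,0,0,0],[-1,0,0,0,0]]}' 30; python3 -m handwheel '{"deltas": [[-1,-0.1,0,0,0],[-1,-0.1,0,0,0],[-1,-0.1,0,0,0],[-1,0,0,0,0]]}' 30
```

```text
clock: 26.55
tcp_pos: [0.5083, -0.2366, 0.1035]
orientation: [-0.0, 0.018, 1.0, 0.0]
wrist_force: [0.8, 0.1, -0.3]
finger_gap: 0.0002
grip_force: 0.0
clock: 27.3
tcp_pos: [0.5534, -0.2384, 0.1039]
orientation: [0.001, 0.018, 1.0, -0.0]
wrist_force: [-0.0, -0.3, 0.1]
finger_gap: 0.0004
grip_force: 0.0
clock: 27.8
tcp_pos: [0.5649, -0.2389, 0.1039]
orientation: [0.0, 0.018, 1.0, -0.0]
wrist_force: [-0.5, -0.0, 0.5]
finger_gap: 0.0
grip_force: 0.0
```

```bash
python3 -m handwheel '{"deltas": [[-1,-0.08,0,0,0],[-1,-0.06,0,0,0],[-1,-0.06,0,0,0],[-1,0,0,0,0]]}' 30; python3 -m handwheel '{"deltas": [[-1,-0.05,0,0,0],[-1,-0.05,0,0,0],[-1,0,0,0,0]]}' 30
```

```text
clock: 28.3
tcp_pos: [0.5727, -0.2391, 0.1039]
orientation: [0.0, 0.018, 1.0, 0.0]
wrist_force: [-0.7, -0.2, 0.3]
finger_gap: -0.0001
grip_force: 0.2
clock: 28.68
tcp_pos: [0.5763, -0.2393, 0.1039]
orientation: [-0.0, 0.018, 1.0, -0.0]
wrist_force: [-1.9, 0.1, 1.1]
finger_gap: -0.0002
grip_force: 1.0
```

```bash
python3 -m handwheel '{"deltas": [[-1,-0.05,0,0,0],[-1,-0.05,0,0,0],[-1,0,0,0,0]]}' 30; python3 -m handwheel '{"deltas": [[-1,-0.06,0,0,0],[-1,0,0,0,0]]}' 30
```

```text
clock: 29.05
tcp_pos: [0.5771, -0.2392, 0.1037]
orientation: [-0.004, 0.019, 1.0, -0.0]
wrist_force: [-12.5, -1.3, 8.6]
finger_gap: -0.0002
grip_force: 6.3
clock: 29.3
tcp_pos: [0.5775, -0.2392, 0.1036]
orientation: [-0.006, 0.019, 1.0, -0.0]
wrist_force: [-18.1, -0.9, 12.9]
finger_gap: 0.0003
grip_force: 9.4
```

```bash
python3 -m handwheel '{"deltas": [[-1,0.3,0,0,0],[-1,0.6,0,0,0],[-1,0,0,-0.6,0],[-1,0.5,0,-0.8,0],[-0.3,0.3,0,-0.6,0],[0.4,0,0,0,0],[0.4,0,0,0,0],[0.4,0,0,0,0]]}' 30
python3 - <<'E'
from h import *
c=grab('wrist','w13'); P=cloud(c); x,y,z=P[...,0],P[...,1],P[...,2]; plan(.55,-.1,.2,178)
R0=(c['depth']>0)&(abs(y+.2395)<.017)&(x>.5)&(x<.7)
for n,lo,hi,zz in (('ledge',.024,.032,.028),('plate',.034,.0415,.038),('cover',.0435,.052,.0465)):
    k=R0&(z>lo)&(z<hi); v,u=np.nonzero(k); q=onz(c,u,v,zz) if len(u) else np.zeros((1,3)); print(n,len(u),np.percentile(q[:,0],[0,2,50,98,100]))
im=c['frame'][:,:,::-1]; m=R0&(z>.024); v,u=np.nonzero(m); print(u.min(),u.max(),v.min(),v.max())
cy,cx=int(np.median(v)),int(np.median(u)); cv2.imwrite('pics/crop3.png',cv2.resize(im[max(0,cy-90):cy+110,max(0,cx-120):cx+120],None,fx=3,fy=3,interpolation=cv2.INTER_CUBIC))
E
```

```text
clock: 30.3
tcp_pos: [0.5148, -0.2367, 0.1826]
orientation: [-0.001, 0.018, 1.0, 0.001]
wrist_force: [-0.4, -0.6, 0.4]
finger_gap: 0.06
grip_force: 0.0
clock 30.35 tcp [ 0.5147 -0.2367  0.1826] yaw 177.92 roll units -0.008 shift units [-0.762  3.445 -0.434] gap 0.0598
ledge 4599 [0.51463305 0.51630616 0.54953388 0.5873573  0.58984256]
plate 631 [0.58269861 0.58362683 0.58894461 0.59437322 0.5947164 ]
cover 2914 [0.58792328 0.58907488 0.61316742 0.6397935  0.64228571]
244 376 212 399
```

View pics/crop3.png

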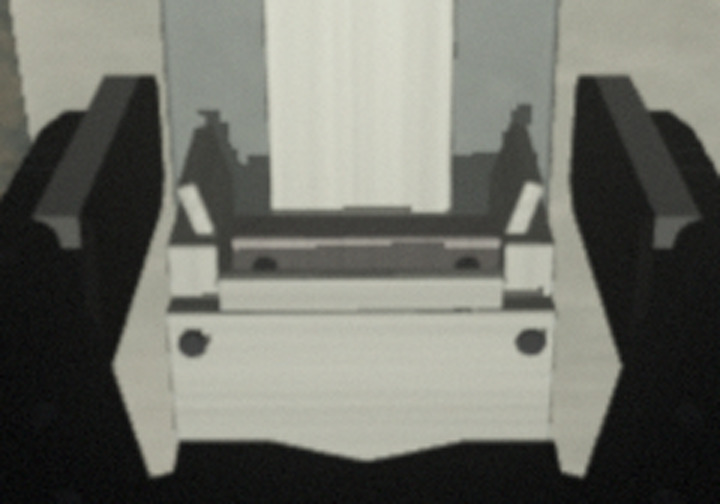

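The plate sits between the lead-ins with its near edge 4–5 mm in front of the cover, flush with the mouth, so it is home. On to the low spacer.

```bash
python3 -c "
from h import *
plan(.625,0,.2,185.6)"
```

```text
clock 30.35 tcp [ 0.5147 -0.2367  0.1826] yaw 177.92 roll units -0.768 shift units [-3.321  5.619 -0.434] gap 0.0598
```

```bash
python3 -m handwheel '{"deltas": [[0.2,0,0,-0.2,-0.38],[0.2,0,0,-0.24,-0.39],[0.2,-0.48,0.8,0,0],[0.2,-0.48,0.8,0,0],[0.2,-0.47,0.8,0,0],[0.2,-0.47,0.8,0,0],[0.2,-0.47,0.8,0,0],[0.2,-0.47,0.8,0,0],[0.2,-0.47,0.8,0,0],[0.2,0,0,0,0],[0.2,0,0,0,0],[0.2,0,0,0,0]]}' 25
python3 - <<'E'
from h import *
c=grab('wrist','w14'); P=cloud(c)
p0=np.array([0.66359289,0.00135067,0.05974717]); a=np.radians(5.83); ch,sh=np.cos(np.radians(30)),.5
n=np.array([-sh*np.cos(a),-sh*np.sin(a),ch]); ex=np.array([ch*np.cos(a),ch*np.sin(a),sh]); ey=np.cross(n,ex)
H=(P-p0)@n; E1=(P-p0)@ex; E2=(P-p0)@ey
k=(c['depth']>0)&(H>.004)&(H<.013)&(abs(E1)<.07)&(abs(E2)<.06)
k=cv2.morphologyEx(k.astype(np.uint8),cv2.MORPH_OPEN,np.ones((5,5))); nn,lab,st,_=cv2.connectedComponentsWithStats(k); i=1+np.argmax(st[1:,4])
v,u=np.nonzero(lab==i); q=hit(c,u,v,p0+.008*n,n)-p0; r=rect(np.stack([q@ex,q@ey],-1)); T=p0+.008*n+r[0]/1e3*ex+r[1]/1e3*ey; print(st[i],'H',np.median(H[lab==i]),r,T)
plan(T[0]-.004,T[1]-.0004,T[2]+.0655,185.8)
E
```

```text
clock: 31.85
tcp_pos: [0.6242, -0.002, 0.2011]
orientation: [-0.0, -0.048, 0.999, 0.0]
wrist_force: [-0.3, -0.3, -0.5]
finger_gap: 0.0517
grip_force: 0.0
[ 282  203   66   91 5649] H 0.00799505880814792 [-17.    0.5  41.8  58.7  89.8] [ 6.44916508e-01 -5.36884067e-05  5.81753732e-02]
clock 31.9 tcp [ 0.6243 -0.0021  0.2013] yaw -174.48 roll units -0.028 shift units [-0.417 -0.     1.941] gap 0.0513
```

```bash
python3 -m handwheel '{"deltas": [[0.2,-0.21,0,0.5,-0.03],[0.2,-0.21,0,0.6,0],[0.2,0,0,0.5,0],[0.2,0,0,0.33,0],[0.2,0,0,0,0],[0.2,0,0,0,0]]}' 25; python3 -m handwheel '{"deltas": [[-0.2,0,0,0,0],[-0.2,0,0,0,0],[-0.2,0,0,0,0],[-0.2,0,0,0,0]]}' 25
```

```text
clock: 32.65
tcp_pos: [0.6417, 0.0004, 0.1248]
orientation: [0.0, -0.051, 0.999, -0.0]
wrist_force: [-0.2, 0.3, 0.8]
finger_gap: 0.0512
grip_force: 0.0
clock: 33.15
tcp_pos: [0.642, 0.0005, 0.1255]
orientation: [0.001, -0.052, 0.999, -0.0]
wrist_force: [-0.0, 0.1, 5.9]
finger_gap: 0.0407
grip_force: 25.9
```

```bash
python3 -m handwheel '{"deltas": [[-0.2,0,0,-0.3,0],[-0.2,0,0,-0.7,0],[-0.2,0.5,0.1,-0.2,0],[-0.2,0.9,0.2,0,0],[-0.2,0.9,0.2,0.2,0],[-0.2,0.75,0.2,0.5,0],[-0.2,0.2,0,0.6,0],[-0.2,0,0,0.6,0],[-0.2,0,0,0.05,0],[-0.2,0,0,0,0],[-0.2,0,0,0,0]]}' 25; python3 -m handwheel '{"deltas": [[-0.2,0,0,0.2,0],[-0.2,0,0,0.13,0],[-0.2,0,0,0.13,0],[-0.2,0,0,0.12,0],[-0.2,0,0,0,0]]}' 20;  python3 -m handwheel '{"deltas": [[0.3,0,0,0,0],[0.3,0,0,0,0],[0.3,0,0,0,0],[0.3,0,0,-0.7,0],[0.3,0.2,0.4,-0.8,0],[0.3,0.2,0.4,-0.8,0],[0.3,0,0,0,0],[0.3,0,0,0,0],[0.3,0,0,0,0]]}' 20
python3 - <<'E'
from h import *
c=grab('wrist','w15'); P=cloud(c)
for nm,z0,z1,zz,cx,cy in (('sp',.004,.013,.008,.51,.015),('pile',.0115,.02,.016,.439,.1165)):
    k=(c['depth']>0)&(P[...,2]>z0)&(P[...,2]<z1)&(abs(P[...,0]-cx)<.065)&(abs(P[...,1]-cy)<.05); k=cv2.morphologyEx(k.astype(np.uint8),cv2.MORPH_OPEN,np.ones((5,5)))
    nn,lab,st,_=cv2.connectedComponentsWithStats(k); i=1+np.argmax(st[1:,4]); v,u=np.nonzero(lab==i); r=rect(onz(c,u,v,zz)); print(nm,r,np.percentile(P[lab==i][:,2],[5,50,95]))
    if nm=='sp': plan(r[0]/1e3,r[1]/1e3,.0735,185.6)
E
```

```text
clock: 34.52
tcp_pos: [0.5101, 0.015, 0.0954]
orientation: [0.001, -0.052, 0.999, -0.0]
wrist_force: [0.5, -0.4, -1.0]
finger_gap: 0.0408
grip_force: 25.5
clock: 35.15
tcp_pos: [0.514, 0.0152, 0.0737]
orientation: [0.005, -0.052, 0.999, 0.0]
wrist_force: [5.1, 1.7, 10.2]
finger_gap: 0.0406
grip_force: 39.7
clock: 36.28
tcp_pos: [0.4894, 0.0449, 0.1618]
orientation: [-0.001, -0.051, 0.999, 0.0]
wrist_force: [0.5, -0.1, 0.2]
finger_gap: 0.0553
grip_force: 0.0
sp [519.   15.8  58.3  41.8   5.8] [0.00650357 0.00760342 0.00860341]
clock 36.33 tcp [0.4895 0.0449 0.1619] yaw -174.13 roll units 0.027 shift units [-0.664 -0.797  2.21 ] gap 0.0557
pile [438.6 116.4  58.1  42.6  16.9] [0.0144301  0.01561853 0.01672471]
```

Same recipe: regrasp the flat spacer at (0.519, 0.0158), yaw 5.8°, and lift.

```bash
python3 -m handwheel '{"deltas": [[0.3,-0.33,-0.4,0.2,0],[0.3,-0.33,-0.4,0.45,0],[0.3,0,0,0.6,0],[0.3,0,0,0.6,0],[0.3,0,0,0.36,0],[0.3,0,0,0,0],[0.3,0,0,0,0]]}' 25; python3 -m handwheel '{"deltas": [[-0.2,0,0,0,0],[-0.2,0,0,0,0],[-0.2,0,0,0,0],[-0.2,0,0,0,0],[-0.2,0,0,-0.4,0],[-0.2,0,0,-0.6,0],[-0.2,0,0,-0.2,0],[-0.2,0,0,0,0]]}' 30
python3 -c "
from h import *
plan(.4386,.1166,.115,196.9)"
```

```text
clock: 37.2
tcp_pos: [0.5202, 0.0159, 0.0751]
orientation: [0.0, -0.051, 0.999, -0.0]
wrist_force: [0.7, -0.3, 0.5]
finger_gap: 0.0552
grip_force: 0.0
clock: 38.2
tcp_pos: [0.5198, 0.0162, 0.123]
orientation: [0.001, -0.052, 0.999, -0.0]
wrist_force: [0.6, -0.1, -0.8]
finger_gap: 0.0406
grip_force: 30.5
clock 38.2 tcp [0.5198 0.0162 0.123 ] yaw -174.09 roll units -1.099 shift units [1.213 2.993 0.2  ] gap 0.0406
```

```bash
python3 -m handwheel '{"deltas": [[-0.2,0,0,0,-0.55],[-0.2,0,0,0,-0.55],[-0.2,0.3,0.75,0.05,0],[-0.2,0.3,0.75,0.05,0],[-0.2,0.3,0.75,0.05,0],[-0.2,0.29,0.75,0.05,0],[-0.2,0,0,0,0],[-0.2,0,0,0,0],[-0.2,0,0,0,0],[-0.2,0,0,0,0]]}' 30
python3 -c "
from h import *
plan(.4394,.1168,.0913,196.9)"
```

```text
clock: 39.45
tcp_pos: [0.4397, 0.1166, 0.1147]
orientation: [0.0, -0.146, 0.989, -0.0]
wrist_force: [0.7, -0.5, -0.7]
finger_gap: 0.0404
grip_force: 30.6
clock 39.45 tcp [0.4397 0.1166 0.1147] yaw -163.15 roll units -0.005 shift units [0.005 0.007 0.584] gap 0.0404
```

```bash
python3 -m handwheel '{"deltas": [[-0.2,0,0,0.3,0],[-0.2,0,0,0.2,0],[-0.2,0,0,0.08,0],[-0.2,0,0,0,0],[-0.2,0,0,0,0]]}' 25; python3 -m handwheel '{"deltas": [[0.1,0,0,0,0],[0.1,0,0,0,0],[0.1,0,0,0,0],[0.3,0,0,-0.5,0],[0.6,0,0,-0.9,0],[1,0,0,-0.9,0],[1,0,0,-0.5,0],[1,0,0,0,0],[1,0,0,0,0]]}' 25
python3 - <<'E'
from h import *
c=grab('wrist','w16'); P=cloud(c); B=(c['depth']>0)&(abs(P[...,0]-.44)<.08)&(abs(P[...,1]-.117)<.07)
for z0,z1,zz in ((.0195,.028,.024),(.003,.028,None)):
    k=cv2.morphologyEx((B&(P[...,2]>z0)&(P[...,2]<z1)).astype(np.uint8),cv2.MORPH_OPEN,np.ones((5,5))); v,u=np.nonzero(k); q=P[k>0]
    print(rect(onz(c,u,v,zz) if zz else q),np.percentile(q[:,2],[5,50,95]))
c=grab('top','t2'); P=cloud(c); x,y,z=P[...,0],P[...,1],P[...,2]
k=(z>.004)&(abs(x-.427)<.05)&(abs(y+.057)<.05); print('dish',rect(P[k])); c0=load('top0');P0=cloud(c0);print('before',rect(P0[(P0[...,2]>.004)&(abs(P0[...,0]-.427)<.05)&(abs(P0[...,1]+.057)<.05)]))
print(status.get_state()['tcp_pos'],status.get_state()['wrist_force'])
E
```

```text
clock: 40.08
tcp_pos: [0.4384, 0.1169, 0.0918]
orientation: [-0.001, -0.147, 0.989, -0.0]
wrist_force: [-3.9, -1.3, 9.7]
finger_gap: 0.0406
grip_force: 31.7
clock: 41.2
tcp_pos: [0.4386, 0.1171, 0.2025]
orientation: [-0.001, -0.147, 0.989, 0.0]
wrist_force: [-0.0, -1.0, -0.5]
finger_gap: 0.085
grip_force: 0.0
[436.9 116.7  57.5  41.8  16.9] [0.02247372 0.02362539 0.02470874]
[437.4 116.8  57.9  42.   16.8] [0.02221088 0.02359994 0.02470134]
dish [425.8 -60.9  92.7  94.9   3.9]
before [423.5 -57.1  91.5  94.    2.9]
[0.43829952 0.11702307 0.20218015] [-0.17439982  0.66629232 -0.06708741]
```

```bash
python3 -c "
from h import *
print(hand_in())"
```

```text
the job is handed in; nothing more can be done
None
```

I handed the job in at about 41 s: both spacers lie flat and square on the pile spacer, about 2 mm off centre at most. The port plate is home in the 12.5 mm rack's slot (its near edge measured flush with the mouth), and the robot never touched the dish or bar; no verdict came back.

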